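Free the indexing table: knock the brake peg down, hold the index plunger out

ROBOT

A 7-joint arm with a two-finger parallel gripper is mounted at the origin on a cart in front of the work surface, level with it; the furniture and walls round the work are solid. World frame = base frame: x ahead of the robot, y to its left, z up, the work surface at z = 0. Lengths are in m, angles in rad, forces in N, time in s.
With the tool pointing down it reaches from about 0.425 to 0.925 m from the base axis. Payload 6.8 kg.
Tool frame: the origin (TCP) lies where the fingers leave the gripper's body, on its centre line; the fingertips stand 73 mm ahead of it and the grasp point (between the pads) lies 54 mm ahead of it; z points along the fingers, y is the direction in which the jaws open and shut (so a half turn about z gives the same grasp; the last joint's range is limited). The gripper opens to 85 mm and grips with 20 to 120 N. Pads are 22 mm wide; open, the fingers measure 114 mm over their backs; the gripper's body (76 mm by 85 mm) begins 54 mm behind the grasp point. The pads swing forward as they close: fully open they stand 13 mm farther back than shut.
Start: joints at [-1.452, 0.477, 0.022, 1.555, -0.011, 1.109, -0.083], TCP at [0.152, 0.658, 0.304] pointing down, gripper open.
Joint ranges: [-2.96, 2.96], [-0.34, 2.1], [-1.41, 1.46], [0.24, 2.44], [-1.37, 4.51], [0.17, 1.92], [-2.96, 2.96]. Speed limits (rad/s): [2.39, 2.39, 3.14, 3.14, 3.14, 3.14, 3.14].

INTERFACE

Orientations are given as a rotation vector (axis times angle).
In Python, from bench import r gives the robot as it stands.
- The arm moves only by the shell command python3 -m handwheel 'ROWS' [FORCE]. ROWS is JSON, a list that holds one entry, the list of rows, each a list of 7 numbers: the shift along the world's x, y, z in m, then the turn, a rotation vector about the world's x, y, z in rad, then the finger opening in m, from 0 to 0.0854. A call has 1 to 10 rows; each row shifts and turns the commanded pose from where the row before left it; what a row does not reach is not made up. A row lasts 1/12 s, in which the tool goes at most 41.7 mm and 7.16 degrees, less where a joint would pass 70% of its speed; a pose out of reach is approached as far as the arm can. A call is refused whole if a number of a shift passes 0.0417 or a number of a turn 0.125, either way. A call with a gripper value outside its range is refused whole. The fingers move at their own pace and stop on an object; FORCE is the grip in N (left out, the last holds). Time passes only in rows, so rows that do not move let the fingers close. It gives the time, the measured TCP pose, the force and the opening at its end, in the units of the state.
- r.get_obs(): the state, without advancing time (a new reading comes with each control period).
- r.grab_frame(name): name is "scene" or "top" or "wrist"; returns (picture, depth): 384x512x3 uint8, red, green, blue; 384x512 float32, m along the optical axis (not along the pixel's ray), 0 where there is no reading.
- r.get_calibration(name): a dict with "vertical_fov" (degrees; the focal length in pixels is half the picture's height over the tangent of half this angle, whatever the lens; pixels are square), "cx", "cy" (the principal point, pixels), "k1" (the pictures are not rectified: a ray, as slopes to the right and down, at radius r is drawn at 1 + k1 r^2 times it, then the intrinsics apply), "R" (3x3) and "t" (3): a world point X has camera coordinates R X + t; the wrist camera has in their place "T_tool_cam" (4x4, takes a point from camera to tool coordinates, whose origin is the TCP and whose axes are the flange's). Camera axes: x right, y down, z forward; pixel columns grow to the right and rows downward; lengths in m; the calibration is good to about 2 mm. A picture is of the moment at which its call begins: read the wrist's pose just before it. get_calibration takes no time and is no camera call.
- r.hand_in(): hands the job in, once; it reports no verdict.
Trained networks look in the newest picture that a camera, given by its name, has taken for a name from the list of things; names that differ only in an ending like _2 or _b are one class to them, and where a whole thing is asked for, a point or a joint stands for the part that bears it (a point fixed in the world has none). Each returns a list of dicts, best first, with "p" (0 to 1); they miss things now and then, are a little off and sometimes report something else, mostly with a low value. They report only what shows in the picture. A call takes as long as a camera call. They do not tell look-alikes from the thing itself.
- r.masks_of(label, camera): "pixels" (384x512 bool, what is visible of it) and "at" ([column, row] in pixels, amid what is visible of it).
The state is a dict: "clock": time; "joints": joint angles; "qvel": joint speeds; "tau": joint torques, N m; "tcp_pos": TCP position; "orientation": TCP orientation; "contact_force": force on the tool from outside, world axes, zero at the start; "moment": the same for the moment, N m; "grip_width": finger opening in m.
Only numpy, scipy, OpenCV 4.12 (cv2) and the standard library are available. Lean on these libraries where they do the work, as an engineer would, in place of code of your own. Each camera call takes 0.05 s, during which the arm holds its last target.

TASK

The disc of the small indexing fixture is held by a brake and by an index plunger, and I want to turn it. Pick up the mallet and knock the brake's release peg all the way down with the mallet head (do not push the peg with the fingers), then set the mallet back on the worktop clear of the fixture. Last, grip the plunger's ribbed round knob, pull it straight up to its stop so that the pin is out of the disc, and finish while holding it there; leave the dust cap, the hose fitting and the spanner where they are.

Things in the scene. Friction and masses are not known exactly. Their poses are not given: they have to be found in the camera images.
- fixture: Fixed base 110 x 230 x 12 mm, length along its y (-120 to +110 mm); origin on the worktop under the axis of its aluminium disc (diameter 112 mm, top at z = 30 mm), z up. Plunger at y = +42 mm in a grey arm (34 mm wide in x, y = 25 to 91 mm, top z = 58 mm; barrel 19 mm wide up to z = 66 mm). Brake at y = -88 mm: grey round boss, diameter 42 mm, top z = 50 mm, with the release peg.
- peg_head (a point): Flat round steel head of the brake's release peg, diameter 22 mm, 7.5 mm tall, on a 12 mm peg; this point is the centre of the head's underside; its top is 7.5 mm above. Up, the underside is 12 mm over the boss (top of the head at z = 69.5 mm); fully down it sits on the boss (top at 57.5 mm).
- release_peg (a joint): Travel of the release peg in m, downward: about 0 to 0.002 at the start, 0.012 = fully down on the boss. Stiff: needs about 7 to 9 N, and stays where it is driven.
- plunger_knob (a point): Black ribbed round knob of the index plunger, diameter 26 mm, 32 mm tall, graspable from above on any diameter; this point is the centre of its underside (70 mm over the worktop when the plunger is seated). An 8 mm steel pin below it reaches 10 mm into a hole of the disc.
- plunger (a joint): Travel of the plunger in m, straight up: 0 = seated in the hole, 0.016 = fully out, at its stop. A spring pulls it back: about 4 N at 0, 10 N at 0.016; let go, it snaps in.
- mallet: Mallet standing on one face of its head. Head: upright steel cylinder with grey faces, diameter 40 mm, 68 mm tall; origin at the centre of its lower face, z up. Handle: level wooden bar 16 mm wide, 22 mm tall, along the mallet's -x from the head to x = -118 mm, its centre line 34 mm above the origin. 0.25 to 0.4 kg, nearly all in the head.
- dust_cap: Bystander: flat black round cap, diameter 36 mm, 13 mm tall; origin under its centre. Leave it alone.
- fitting: Bystander: brass hose fitting standing upright, 16 mm wide, 30 mm tall; origin under its centre. Leave it alone.
- spanner: Bystander: flat open-ended spanner, 138 x 27 x 5 mm, lying; origin under its centre. Leave it alone.
Mind the look-alikes: they are no part of the job. Several things have the shape of the mallet; the one meant has the colours described above.

How it is judged:
On the way, in this order (a step that is already met when the one before it is completed fails the run):
1. the mallet is picked up (height (world z) of mallet above 0.03 m and contact force between the fingers and mallet above 1 N), for 0.2 s.
2. the release peg is driven down with the mallet in the hand (value of joint release_peg above 0.0105 m and contact force between the fingers and mallet above 1 N), for 0.05 s.
3. the mallet is back on the worktop, let go and at rest (height (world z) of mallet between -0.01 and 0.03 m and contact force between each of the arm, the fingers, fixture and mallet below 0.2 N and linear speed of mallet below 0.02 m/s), for 0.2 s.
4. the plunger is pulled fully out (value of joint plunger above 0.014 m and contact force between the fingers and plunger above 2 N), for 0.3 s.
At the end, for the whole second after the job is handed in: The fingers hold the plunger knob at least 14 mm up of its 16 mm travel (pin clear of the disc), the release peg is at least 10.5 mm down of 12 mm, and the mallet lies at rest on the worktop, touching neither the fixture nor the fingers (all of step 4 and contact force between mallet and plunger below 0.2 N and value of joint release_peg above 0.0105 m and height (world z) of mallet between -0.01 and 0.03 m and contact force between each of fixture, the fingers and mallet below 0.2 N and linear speed of mallet below 0.02 m/s); the arm keeps its last pose, push and grip.
It fails at once if the gripper or arm touches the release peg (contact force between any of the fingers, the arm and release_peg above 1 N).
It fails at once if a bystander is moved more than 3 cm (distance of any of dust_cap, fitting, spanner from where it was at the start of the episode above 0.03 m).
It also fails if it takes over 48 s, if anything falls off the work surface, if the arm or the gripper's body presses on something with over 40 N, if the wrist force passes 120 N, or if a joint passes its speed limit or range.

## Working session

There is one attempt and no reset: what is moved stays moved. The work goes in short steps, Python scripts to look and compute and a shell command to move; the robot and the scene stay as the last step left them, time stands still between calls to the robot, and variables do not carry over. Pictures are saved under pics/ and viewed, and the job is handed in when it is done.

```bash
ls; mkdir -p pics
cat > h.py <<'E'
import numpy as np, cv2
from bench import r
from scipy.spatial.transform import Rotation as Ro
def cam(name):
    c=r.get_calibration(name); o=r.get_obs()
    if 'R' in c: R=np.array(c['R']);t=np.array(c['t']); Rw=R.T; tw=-R.T@t
    else:
        T=np.array(c['T_tool_cam']); A=Ro.from_rotvec(o['orientation']).as_matrix()
        Rw=A@T[:3,:3]; tw=A@T[:3,3]+np.array(o['tcp_pos'])
    return c,Rw,tw
def cloud(name,depth,C=None):
    c,Rw,tw=C or cam(name)
    H,W=depth.shape; f=H/2/np.tan(np.radians(c['vertical_fov'])/2)
    K=np.array([[f,0,c['cx']],[0,f,c['cy']],[0,0,1]])
    u,v=np.meshgrid(np.arange(W),np.arange(H))
    p=cv2.undistortPoints(np.stack([u,v],-1).reshape(-1,1,2).astype(np.float64),K,np.array([c['k1'],0,0,0.])).reshape(H,W,2)
    P=np.concatenate([p,np.ones((H,W,1))],-1)*depth[...,None]
    return P@Rw.T+tw
def shot(name,fn):
    C=cam(name); im,d=r.grab_frame(name)
    cv2.imwrite('pics/'+fn,im[...,::-1]); np.savez('/tmp/'+fn+'.npz',im=im,d=d)
    return im,d,cloud(name,d,C)
E
python3 - <<'E'
from h import *
print(r.get_obs())
for n in ('scene','top','wrist'):
    im,d,P=shot(n,n+'0.png'); c=r.get_calibration(n); print(n,{k:c[k] for k in c if k in('vertical_fov','k1','t')}, cam(n)[2])
    for l in ('fixture','mallet','peg_head','plunger_knob','dust_cap','fitting','spanner'):
        if n=='wrist': continue
        for m in r.masks_of(l,n):
            q=P[m['pixels']&(d>0)]
            print(n,l,round(m['p'],2),np.round(m['at']),m['pixels'].sum(),np.round(np.median(q,0),3) if len(q) else '',np.round(q.max(0),3) if len(q) else '')
E
```

```text
pics
{'clock': 0.0, 'joints': array([-1.45210163,  0.47781737,  0.02234333,  1.55644578, -0.01150458,
        1.10933373, -0.08310585]), 'qvel': array([-1.00901010e-03,  2.23876725e-03, -4.80299157e-04,  4.34851215e-04,
       -1.59431172e-03,  8.50111211e-05, -3.94176752e-04]), 'tau': array([ 4.94324322e-04, -5.96457016e+01,  1.60778113e+00, -2.81203330e+01,
        1.23747048e-02,  9.36264085e-03, -2.34469331e-05]), 'tcp_pos': array([0.1516791 , 0.65725908, 0.3029165 ]), 'orientation': array([-3.55460180e-01, -3.12134185e+00,  2.94442810e-03]), 'contact_force': array([-0.72520664,  0.02576673,  0.58520902]), 'moment': array([-0.0413246 , -0.01530106,  0.03288972]), 'grip_width': 0.08523215408092587}
scene {'vertical_fov': 56.98110125377023, 'k1': -0.10929485119045486, 't': array([-0.32569194,  0.30723231,  0.82709216])} [-0.20766871 -0.58976943  0.70256253]
scene fixture 0.89 [241. 217.] 1722 [0.462 0.033 0.028] [0.576 0.176 0.104]
scene mallet 0.82 [194. 182.] 392 [0.471 0.272 0.038] [0.631 0.399 0.07 ]
scene mallet 0.73 [328. 238.] 377 [ 0.522 -0.237  0.044] [ 0.554 -0.205  0.071
[... 349 characters left out ...]
47 [325. 240.] 384 [ 0.522 -0.237  0.045] [ 0.555 -0.205  0.071]
scene spanner 0.6 [327. 242.] 409 [ 0.522 -0.237  0.044] [ 0.591 -0.202  0.071]
top {'vertical_fov': 54.522300098800116, 'k1': -0.07641592799029708, 't': array([0.0311749 , 0.57688995, 1.05384085])} [0.3070239  0.04367096 1.16111309]
top fixture 0.98 [262. 228.] 2603 [0.479 0.049 0.026] [0.56  0.171 0.105]
top mallet 0.91 [188. 222.] 374 [0.477 0.273 0.045] [0.579 0.301 0.072]
top mallet 0.67 [358. 216.] 414 [ 0.522 -0.236  0.044] [ 0.559 -0.202  0.073]
top spanner 0.52 [140. 245.] 163 [0.408 0.419 0.003] [0.432 0.471 0.01 ]
wrist {'vertical_fov': 63.55986635614493, 'k1': -0.07532839463133037} [0.08829786 0.67227141 0.37409356]
```

View pictures.

Run:
```python
import cv2
a=cv2.imread('pics/top0.png'); cv2.imwrite('pics/topc.png',cv2.resize(a[150:320,90:430],(800,400),interpolation=cv2.INTER_CUBIC))
a=cv2.imread('pics/scene0.png'); cv2.imwrite('pics/scenec.png',cv2.resize(a[120:310,120:400],(800,543),interpolation=cv2.INTER_CUBIC))
```

```text
(no output)
```

View pics/top0.png

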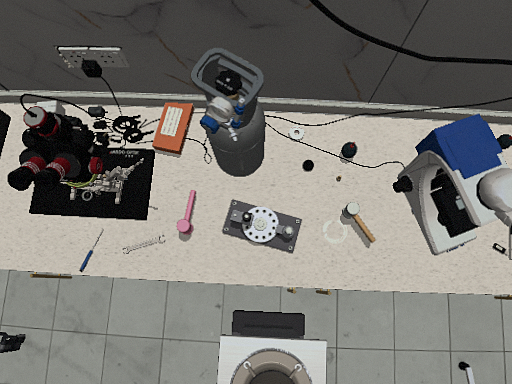

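View pics/topc.png

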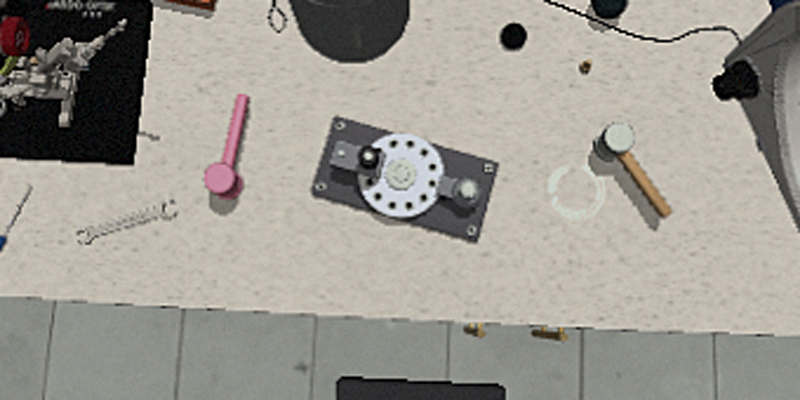

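View pics/scenec.png

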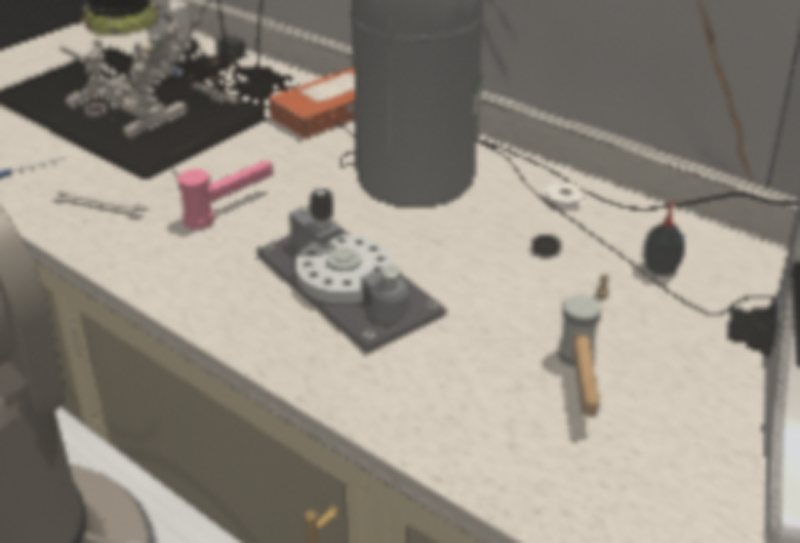

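View pics/wrist0.png

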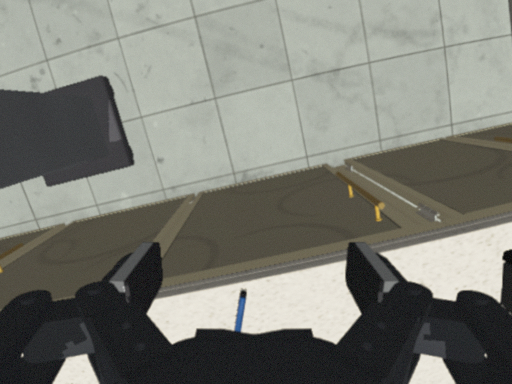

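Run:
```python
from h import *
for n in ('top','scene'):
    z=np.load(f'/tmp/{n}0.png.npz'); d=z['d']; P=cloud(n,d); im=z['im'].astype(int)
    X,Y,Z=P[...,0],P[...,1],P[...,2]
    reg=(X>.4)&(X<.62)&(Y>-.34)&(Y<-.17)
    t=reg&(Z>.062)&(Z<.078); q=P[t]
    c,rad=cv2.minEnclosingCircle(q[:,:2].astype(np.float32)); print(n,'mallet head top',len(q),q.mean(0),c,rad)
    h=reg&(Z>.04)&(Z<.052)&(np.hypot(X-c[0],Y-c[1])>.022); q=P[h]
    print('handle',len(q),q.min(0),q.max(0),q.mean(0)); v=q.mean(0)[:2]-c; print('dir handle deg',np.degrees(np.arctan2(v[1],v[0])))
    rr=(q[:,:2]-c)@(v/np.linalg.norm(v)); print('reach',rr.max(), 'pca',np.linalg.svd(q[:,:2]-q[:,:2].mean(0))[2][0])
    fx=(X>.36)&(X<.62)&(Y>-.12)&(Y<.2)&(d>0)
    for nm,lo,hi in(('knobtop',.09,.115),('peg',.062,.078),('disc',.024,.034),('base',.008,.016)):
        m=fx&(Z>lo)&(Z<hi)
        if nm=='peg': m&=(Y<.02)
        q=P[m]; c2,r2=cv2.minEnclosingCircle(q[:,:2].astype(np.float32)); rc=cv2.minAreaRect(q[:,:2].astype(np.float32))
        print(nm,len(q),np.round(q.mean(0),4),np.round(np.median(q[:,2]),4),np.round(c2,4),round(r2,4),rc)
    for nm,b in(('cap',(.6,.75,-.16,-.04)),('fit',(.56,.68,-.26,-.17))):
        m=(X>b[0])&(X<b[1])&(Y>b[2])&(Y<b[3])&(Z>.006)&(Z<.04); q=P[m]; print(nm,len(q),q.mean(0),q.max(0))
```

```text
top mallet head top 136 [ 0.53982814 -0.22219723  0.06692667] (0.5398758053779602, -0.22212104499340057) 0.02014225348830223
handle 139 [ 0.44628962 -0.29208569  0.04014077] [ 0.52746751 -0.22932527  0.04919284] [ 0.48582965 -0.26229417  0.04365367]
dir handle deg -143.3761522880572
reach 0.11486632132021136 pca [-0.81147325 -0.58438957]
knobtop 66 [0.4946 0.0951 0.1006] 0.1008 [0.4952 0.0952] 0.0131 ((0.49496206641197205, 0.09493330121040344), (0.023734398186206818, 0.02320493943989277), 3.8128323554992676)
peg 40 [ 0.4643 -0.03    0.0675] 0.0676 [ 0.4646 -0.0298] 0.0104 ((0.4651987850666046, -0.029826056212186813), (0.018666377291083336, 0.017896004021167755), 1.2121288776397705)
disc 813 [0.482  0.0504 0.0291] 0.029 [0.4701 0.0448] 0.0945 ((0.47000280022621155, 0.04476743936538696), (0.1485864222049713, 0.11660192161798477), 41.06635284423828)
base 1032 [0.4793 0.0466 0.0111] 0.011 [0.4846 0.0494] 0.1254 ((0.4838621914386749, 0.05005297064781189), (0.23008978366851807, 0.11020790785551071), 76.30892944335938)
cap 97 [ 0.68899607 -0.09171928  0.0107853 ] [ 0.74357841 -0.05328795  0
[... 591 characters left out ...]
 75.98500061035156)
peg 31 [ 0.4605 -0.0328  0.0678] 0.0684 [ 0.4604 -0.0309] 0.0125 ((0.46127957105636597, -0.03220196068286896), (0.018707863986492157, 0.020301297307014465), 17.116113662719727)
disc 488 [0.4757 0.0495 0.0296] 0.0297 [0.473  0.0476] 0.1019 ((0.47595638036727905, 0.04458523541688919), (0.17795437574386597, 0.10910008102655411), 50.41697311401367)
base 564 [0.4548 0.0156 0.0116] 0.0116 [0.48   0.0481] 0.1238 ((0.481120228767395, 0.04914949834346771), (0.23273444175720215, 0.11088212579488754), 76.98020935058594)
cap 59 [ 0.68636349 -0.09353372  0.01051782] [ 0.70534787 -0.07658271  0.01517549]
fit 16 [ 0.64565365 -0.19287604  0.01675951] [ 0.65074685 -0.18911015  0.02805784]
```

Run:
```python
from h import *
o=r.get_obs(); A=Ro.from_rotvec(o['orientation']).as_matrix(); print(np.round(A,3), 'jaw az',np.degrees(np.arctan2(A[1,1],A[0,1])))
print('clock',o['clock'],'radial az',np.degrees(np.arctan2(.657,.152)))
for n in('top','scene'):
    z=np.load(f'/tmp/{n}0.png.npz'); P=cloud(n,z['d']); X,Y,Z=P[...,0],P[...,1],P[...,2]
    for y in np.arange(-.5,.7,.1):
        m=(Z>.12)&(X>.25)&(X<1)&(Y>y)&(Y<y+.1)&(z['d']>0)
        if m.sum(): print(n,round(y,1),m.sum(),'minx',np.round(X[m].min(),3),'maxz',np.round(Z[m].max(),2))
```

```text
[[-0.974  0.225  0.   ]
 [ 0.225  0.974  0.   ]
 [ 0.     0.    -1.   ]] jaw az 77.00384587386043
clock 0.85 radial az 76.97354160887569
top -0.5 10091 minx 0.448 maxz 0.55
top -0.4 5051 minx 0.612 maxz 0.54
top -0.3 3779 minx 0.876 maxz 0.53
top -0.2 3673 minx 0.877 maxz 0.52
top -0.1 3582 minx 0.878 maxz 0.52
top -0.0 4929 minx 0.642 maxz 0.5
top 0.1 6765 minx 0.611 maxz 0.5
top 0.2 2637 minx 0.673 maxz 0.49
top 0.3 3185 minx 0.596 maxz 0.49
top 0.4 3823 minx 0.541 maxz 0.49
top 0.5 7365 minx 0.48 maxz 0.49
top 0.6 3568 minx 0.481 maxz 0.49
scene -0.5 9246 minx 0.446 maxz 0.69
scene -0.4 5885 minx 0.61 maxz 0.67
scene -0.3 5406 minx 0.874 maxz 0.66
scene -0.2 4737 minx 0.872 maxz 0.65
scene -0.1 4117 minx 0.877 maxz 0.65
scene -0.0 6086 minx 0.641 maxz 0.64
scene 0.1 4958 minx 0.609 maxz 0.63
scene 0.2 1140 minx 0.742 maxz 0.63
scene 0.3 1237 minx 0.592 maxz 0.63
scene 0.4 2509 minx 0.545 maxz 0.62
scene 0.5 3918 minx 0.479 maxz 0.62
scene 0.6 1788 minx 0.48 maxz 0.62
```

```bash
python3 -m handwheel '[[[0.021,-0.028,0,0,0,-0.12,0.085],[0.021,-0.028,0,0,0,-0.12,0.085],[0.021,-0.028,0,0,0,-0.12,0.085],[0.021,-0.028,0,0,0,-0.12,0.085],[0.021,-0.028,0,0,0,-0.12,0.085],[0.021,-0.028,0,0,0,-0.12,0.085],[0.021,-0.028,0,0,0,-0.12,0.085],[0.018,-0.03,0,0,0,-0.12,0.085],[0.018,-0.03,0,0,0,-0.12,0.085],[0.018,-0.03,0,0,0,-0.12,0.085]]]'
```

```text
clock: 1.68
tcp_pos: [0.3535, 0.3702, 0.3042]
orientation: [-2.063, -2.369, -0.001]
contact_force: [0.4, 0.2, -0.0]
grip_width: 0.0849
```

```bash
python3 -m handwheel '[[[0.017,-0.036,0,0,0,-0.12,0.085],[0.017,-0.036,0,0,0,-0.12,0.085],[0.017,-0.036,0,0,0,-0.12,0.085],[0.017,-0.036,0,0,0,-0.12,0.085],[0.017,-0.036,0,0,0,-0.12,0.085],[0.006,-0.04,0,0,0,-0.12,0.085],[0.006,-0.04,0,0,0,-0.12,0.085],[0.006,-0.04,0,0,0,-0.12,0.085],[0.006,-0.04,0,0,0,-0.12,0.085],[0.006,-0.04,0,0,0,0,0.085]]]'
```

```text
clock: 2.52
tcp_pos: [0.4677, -0.0101, 0.3043]
orientation: [-2.987, -0.971, -0.002]
contact_force: [1.4, 0.4, -0.5]
grip_width: 0.085
```

```bash
python3 -m handwheel '[[[0.012,-0.035,0,0,0,0,0.085],[0.012,-0.035,0,0,0,0,0.085],[0.012,-0.035,0,0,0,0,0.085],[0.012,-0.035,-0.02,0,0,0,0.085],[0.012,-0.036,-0.02,0,0,0,0.085],[0.011,-0.036,-0.02,0,0,0,0.085],[0,0,0,0,0,0,0.085]]]'
python3 - <<'E'
from h import *
im,d,P=shot('wrist','w1.png')
o=r.get_obs(); A=Ro.from_rotvec(o['orientation']).as_matrix(); print('jaw az',np.degrees(np.arctan2(A[1,1],A[0,1])),o['tcp_pos'],A[:,2],o['joints'])
X,Y,Z=P[...,0],P[...,1],P[...,2]
m=(Z>.06)&(Z<.075)&(d>0)&(np.hypot(X-.54,Y+.22)<.05); print(m.sum(),P[m].mean(0),cv2.minEnclosingCircle(P[m][:,:2].astype(np.float32)))
h=(Z>.038)&(Z<.052)&(np.hypot(X-.54,Y+.22)>.026)&(np.hypot(X-.54,Y+.22)<.13); print(h.sum(),P[h].mean(0),cv2.minAreaRect(P[h][:,:2].astype(np.float32)))
E
```

```text
clock: 3.1
tcp_pos: [0.5364, -0.2258, 0.2421]
orientation: [2.986, 0.966, -0.008]
contact_force: [-0.6, -0.8, 1.0]
grip_width: 0.0852
jaw az -54.03730787155883 [ 0.53664041 -0.22268945  0.24320539] [-0.00362882 -0.0024573  -0.9999904 ] [-0.2765726   0.4801113   0.74989689  1.88064567 -0.39624487  0.93821312
 -0.28598866]
1850 [ 0.5429285  -0.22116281  0.06778067] ((0.5420196056365967, -0.22171133756637573), 0.020166877657175064)
1414 [ 0.48633971 -0.26276911  0.04425487] ((0.48407816886901855, -0.26407772302627563), (0.09067092835903168, 0.015450726263225079), 36.277305603027344)
```

View pics/w1.png

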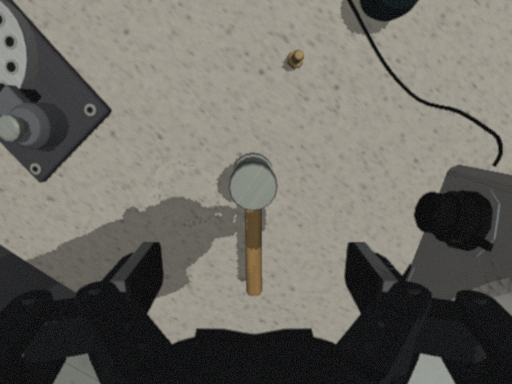

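```bash
python3 -m handwheel '[[[0.003,0,-0.036,0,0,0,0.085],[0,0,-0.036,0,0,0,0.085],[0,0,-0.036,0,0,0,0.085],[0,0,-0.025,0,0,0,0.085],[0,0,-0.01,0,0,0,0.085],[0,0,0,0,0,0,0.05],[0,0,0,0,0,0,0.03],[0,0,0,0,0,0,0.03],[0,0,0,0,0,0,0.03],[0,0,0,0,0,0,0.03]]]' 100
python3 -m handwheel '[[[0,0,0,0,0,0,0.03],[0,0,0,0,0,0,0.03],[0,0,0,0,0,0,0.03]]]' 100
```

```text
clock: 3.98
tcp_pos: [0.5426, -0.2186, 0.1046]
orientation: [2.983, 0.98, 0.006]
contact_force: [-0.8, -0.1, 7.3]
grip_width: 0.0373
clock: 4.23
tcp_pos: [0.5426, -0.2187, 0.1046]
orientation: [2.983, 0.98, 0.006]
contact_force: [-0.4, 0.6, 7.9]
grip_width: 0.0375
```

```bash
python3 -m handwheel '[[[0,0,0.015,0,0,0,0.03],[0,0,0.025,0,0,0,0.03],[0,0,0.025,0,0,0,0.03],[0,0,0.025,0,0,0,0.03],[0,0,0.02,0,0,0,0.03],[0,0,0,0,0,0,0.03],[0,0,0,0,0,0,0.03]]]' 120
python3 - <<'E'
from h import *
im,d,P=shot('scene','s2.png'); im2,d2,P2=shot('wrist','w2.png')
cv2.imwrite('pics/s2c.png',cv2.resize(im[120:310,230:420,::-1],(600,600),interpolation=cv2.INTER_CUBIC))
print(r.get_obs()['grip_width'],r.get_obs()['contact_force'],r.get_obs()['tcp_pos'])
E
```

```text
clock: 4.82
tcp_pos: [0.5416, -0.2181, 0.2135]
orientation: [2.984, 0.98, 0.005]
contact_force: [-0.4, 1.0, -4.4]
grip_width: 0.0368
0.03718521647762881 [-0.36362144  0.85107089 -3.05877749] [ 0.54049118 -0.21744074  0.21137798]
```

View pics/s2c.png

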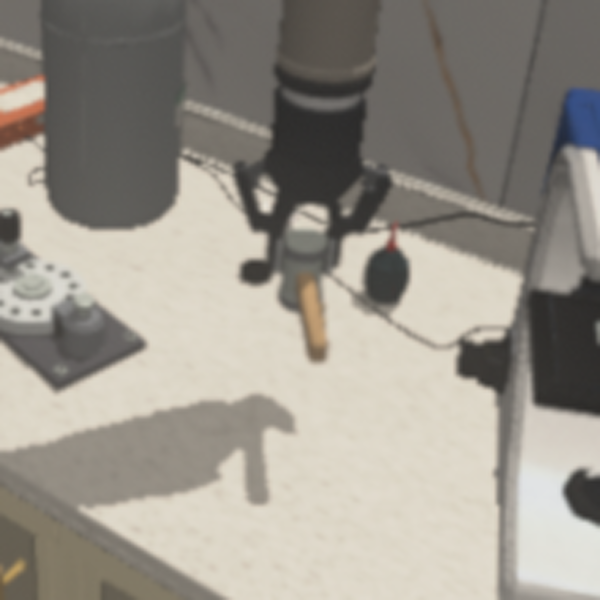

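View pics/w2.png

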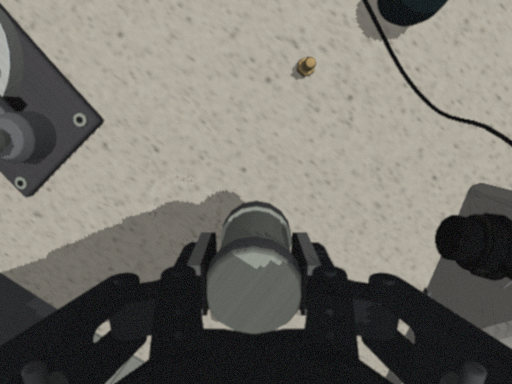

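```bash
python3 -m handwheel '[[[-0.013,0.031,0,0,0,0,0.03],[-0.013,0.031,0,0,0,0,0.03],[-0.013,0.031,0,0,0,0,0.03],[-0.013,0.031,0,0,0,0,0.03],[-0.013,0.031,0,0,0,0,0.03],[-0.012,0.032,0,0,0,0,0.03],[0,0,0,0,0,0,0.03],[0,0,0,0,0,0,0.03]]]' 120
python3 - <<'E'
from h import *
im,d,P=shot('scene','s3.png'); im2,d2,P2=shot('wrist','w3.png')
cv2.imwrite('pics/s3c.png',cv2.resize(im[120:270,160:310,::-1],(600,600),interpolation=cv2.INTER_CUBIC))
print(r.get_obs()['grip_width'],r.get_obs()['contact_force'],r.get_obs()['tcp_pos'])
X,Y,Z=P2[...,0],P2[...,1],P2[...,2]
t=np.array(r.get_obs()['tcp_pos']); print('Z hist near',np.histogram(Z[(np.hypot(X-t[0],Y-t[1])<.03)&(d2>0)],bins=np.arange(.0,.25,.01)))
m=(Z>.15)&(Z<.185)&(np.hypot(X-t[0],Y-t[1])<.035)&(d2>0)
if m.sum()>10: print(P2[m].mean(0),cv2.minEnclosingCircle(P2[m][:,:2].astype(np.float32)))
E
```

```text
clock: 5.58
tcp_pos: [0.4628, -0.0287, 0.211]
orientation: [-2.981, -0.988, 0.004]
contact_force: [0.3, -1.5, -3.4]
grip_width: 0.0368
0.03702820765323427 [-0.74097667 -0.08475499 -3.22715336] [ 0.46390717 -0.03147606  0.21166557]
Z hist near (array([   2,  726,   47,   62, 1202,  286,  273,    6,    0,    0,   11,
        346,  689,  402,  746,  757, 1202, 8116,  647,  648,  732, 3939,
       6476, 4034]), array([0.  , 0.01, 0.02, 0.03, 0.04, 0.05, 0.06, 0.07, 0.08, 0.09, 0.1 ,
       0.11, 0.12, 0.13, 0.14, 0.15, 0.16, 0.17, 0.18, 0.19, 0.2 , 0.21,
       0.22, 0.23, 0.24]))
[ 0.46635024 -0.02917591  0.17242465] ((0.4716409742832184, -0.02658163756132126), 0.033606234937906265)
```

View pics/s3c.png

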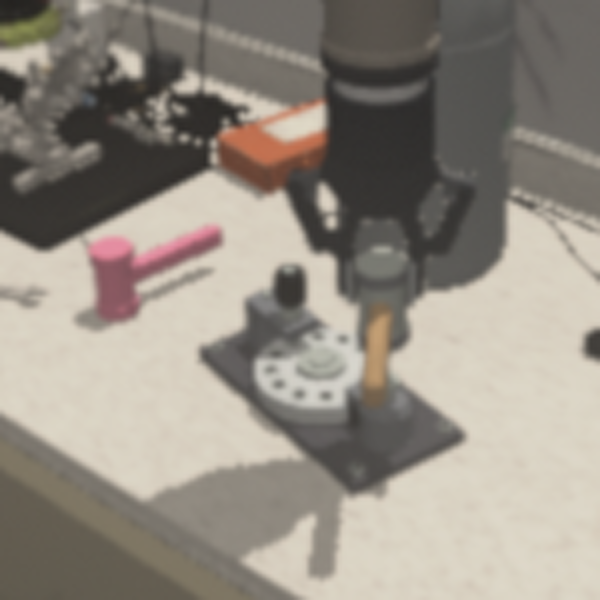

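View pics/w3.png

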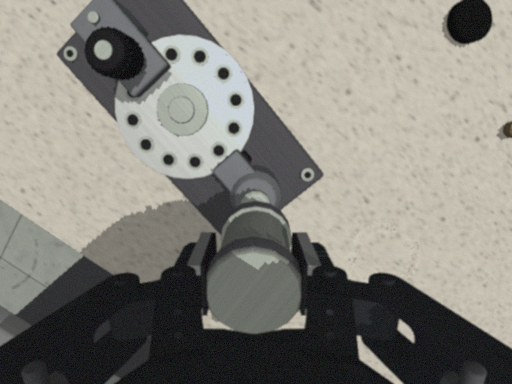

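```bash
python3 -m handwheel '[[[0,0,-0.015,0,0,0,0.03],[0,0,-0.015,0,0,0,0.03],[0,0,-0.005,0,0,0,0.03],[0,0,-0.003,0,0,0,0.03],[0,0,-0.003,0,0,0,0.03],[0,0,-0.002,0,0,0,0.03]]]' 120
python3 -m handwheel '[[[0,0,-0.002,0,0,0,0.03],[0,0,-0.002,0,0,0,0.03],[0,0,-0.002,0,0,0,0.03],[0,0,0,0,0,0,0.03]]]' 120
```

```text
clock: 6.18
tcp_pos: [0.4642, -0.0321, 0.1694]
orientation: [2.985, 0.978, -0.0]
contact_force: [-3.3, -1.1, 4.3]
grip_width: 0.0371
clock: 6.52
tcp_pos: [0.4643, -0.0315, 0.1631]
orientation: [2.984, 0.98, 0.001]
contact_force: [-0.2, -0.0, -2.2]
grip_width: 0.037
```

```bash
python3 -m handwheel '[[[0,0,-0.002,0,0,0,0.03],[0,0,-0.002,0,0,0,0.03],[0,0,0,0,0,0,0.03]]]' 120
```

```text
clock: 6.77
tcp_pos: [0.4658, -0.031, 0.1614]
orientation: [-2.983, -0.979, -0.005]
contact_force: [-9.1, -1.3, 36.7]
grip_width: 0.0375
```

```bash
python3 -m handwheel '[[[0,0,0.01,0,0,0,0.03],[0,0,0.02,0,0,0,0.03],[0,0,0.02,0,0,0,0.03],[0.013,-0.031,0,0,0,0,0.03],[0.013,-0.031,0,0,0,0,0.03],[0.013,-0.031,0,0,0,0,0.03],[0.013,-0.031,0,0,0,0,0.03],[0.013,-0.031,0,0,0,0,0.03],[0.012,-0.032,0,0,0,0,0.03],[0,0,0,0,0,0,0.03]]]' 120
python3 - <<'E'
from h import *
im,d,P=shot('scene','s4.png'); im2,d2,P2=shot('top','t4.png')
cv2.imwrite('pics/s4c.png',cv2.resize(im[120:310,180:420,::-1],(758,600),interpolation=cv2.INTER_CUBIC))
for p,dd in((P,d),(P2,d2)):
    X,Y,Z=p[...,0],p[...,1],p[...,2]; m=(np.hypot(X-.464,Y+.031)<.009)&(dd>0); print(m.sum(),np.median(Z[m]) if m.sum() else '', np.round(Z[m],3)[:20])
print(r.get_obs()['tcp_pos'])
E
```

```text
clock: 7.6
tcp_pos: [0.5424, -0.2248, 0.2098]
orientation: [2.981, 0.97, 0.002]
contact_force: [0.8, -1.7, -2.7]
grip_width: 0.0373
17 0.05675222890683518 [0.058 0.056 0.058 0.056 0.058 0.056 0.055 0.057 0.061 0.058 0.058 0.056
 0.057 0.059 0.056 0.055 0.055]
26 0.05555358668185029 [0.054 0.055 0.055 0.057 0.063 0.056 0.054 0.056 0.055 0.051 0.056 0.054
 0.054 0.06  0.058 0.056 0.052 0.056 0.057 0.056]
[ 0.54108297 -0.21908013  0.20856803]
```

View pics/s4c.png

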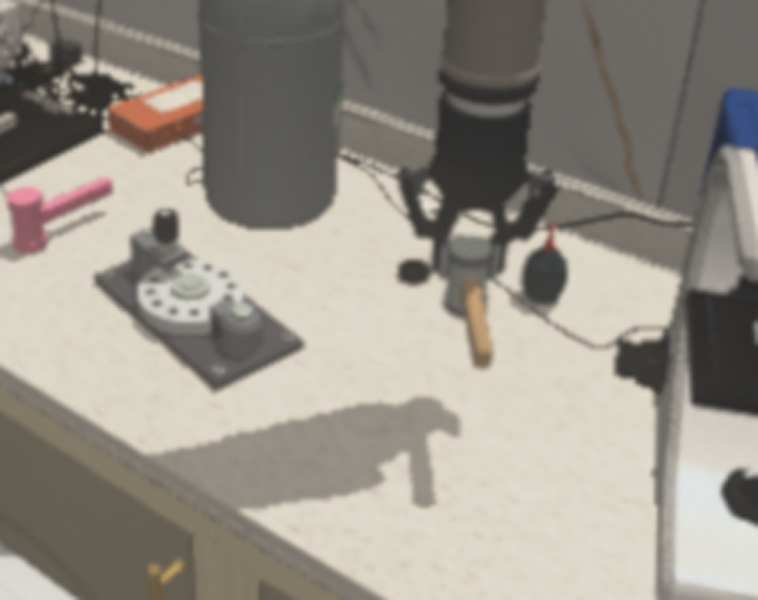

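```bash
python3 -m handwheel '[[[0,0,-0.03,0,0,0,0.03],[0,0,-0.03,0,0,0,0.03],[0,0,-0.025,0,0,0,0.03],[0,0,-0.01,0,0,0,0.03],[0,0,-0.005,0,0,0,0.03],[0,0,0,0,0,0,0.03]]]' 120
python3 -m handwheel '[[[0,0,-0.003,0,0,0,0.03],[0,0,-0.001,0,0,0,0.03],[0,0,0,0,0,0,0.03]]]' 40
```

```text
clock: 8.2
tcp_pos: [0.541, -0.217, 0.1086]
orientation: [-2.983, -0.982, 0.001]
contact_force: [0.2, 0.1, -2.3]
grip_width: 0.0371
clock: 8.45
tcp_pos: [0.5417, -0.2182, 0.1061]
orientation: [2.984, 0.98, 0.003]
contact_force: [0.8, -0.6, -3.2]
grip_width: 0.037
```

```bash
python3 -m handwheel '[[[0,0,-0.0015,0,0,0,0.03],[0,0,-0.0005,0,0,0,0.03],[0,0,0,0,0,0,0.03]]]' 40
```

```text
clock: 8.7
tcp_pos: [0.5419, -0.2184, 0.1047]
orientation: [2.984, 0.98, 0.004]
contact_force: [-1.7, 0.5, 6.3]
grip_width: 0.0368
```

```bash
python3 -m handwheel '[[[0,0,0,0,0,0,0.045],[0,0,0,0,0,0,0.06],[0,0,0,0,0,0,0.085],[0,0,0,0,0,0,0.085],[0,0,0,0,0,0,0.085],[0,0,0.02,0,0,0,0.085],[0,0,0.04,0,0,0,0.085],[0,0,0.04,0,0,0,0.085],[0,0,0.04,0,0,0,0.085],[0,0,0,0,0,0,0.085]]]' 40
python3 - <<'E'
from h import *
im,d,P=shot('wrist','w5.png')
o=r.get_obs();print(o['tcp_pos'],o['grip_width'],o['joints'])
X,Y,Z=P[...,0],P[...,1],P[...,2]
m=(Z>.06)&(Z<.075)&(d>0)&(np.hypot(X-.54,Y+.22)<.05); print(m.sum(),P[m].mean(0),cv2.minEnclosingCircle(P[m][:,:2].astype(np.float32)))
E
```

```text
clock: 9.53
tcp_pos: [0.5439, -0.2205, 0.2504]
orientation: [2.979, 0.977, 0.015]
contact_force: [0.6, -0.9, 0.3]
grip_width: 0.0849
[ 0.54295532 -0.21936591  0.2472634 ] 0.08500896873837337 [-0.29289521  0.4822156   0.76511077  1.87303933 -0.41061     0.94115421
 -0.27593785]
1699 [ 0.5423829  -0.22077133  0.06774127] ((0.5416134595870972, -0.22146901488304138), 0.020260360091924667)
```

View pics/w5.png

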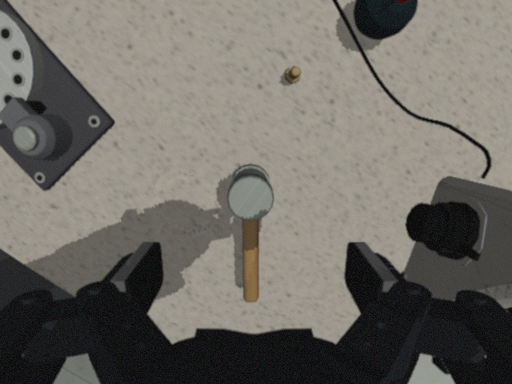

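```bash
python3 -m handwheel '[[[-0.006,0.035,0,0,0,0.08,0.085],[-0.006,0.035,0,0,0,0.08,0.085],[-0.006,0.035,0,0,0,0.08,0.085],[-0.005,0.035,0,0,0,0.08,0.085],[-0.005,0.035,0,0,0,0.08,0.085],[-0.005,0.035,0,0,0,0.08,0.085],[-0.005,0.035,0,0,0,0.08,0.085],[-0.005,0.035,0,0,0,0.08,0.085],[-0.005,0.035,0,0,0,0.06,0.085],[0,0,0,0,0,0,0.085]]]' 40
python3 - <<'E'
from h import *
im,d,P=shot('wrist','w6.png')
o=r.get_obs();A=Ro.from_rotvec(o['orientation']).as_matrix();print('jaw',np.degrees(np.arctan2(A[1,1],A[0,1])),A[:,2],o['tcp_pos'],o['grip_width'],o['joints'])
X,Y,Z=P[...,0],P[...,1],P[...,2]
m=(Z>.092)&(Z<.11)&(d>0)&(np.hypot(X-.495,Y-.0955)<.03); print(m.sum(),P[m].mean(0),cv2.minEnclosingCircle(P[m][:,:2].astype(np.float32)))
E
```

```text
clock: 10.42
tcp_pos: [0.4915, 0.1045, 0.2421]
orientation: [-2.452, -1.958, 0.0]
contact_force: [0.1, 0.8, -0.3]
grip_width: 0.0849
jaw -13.07536055611117 [-1.74330709e-03  7.41927692e-04 -9.99998205e-01] [0.4919757  0.10100111 0.24219788] 0.08511377640569494 [-0.80506255  0.29964616  0.57609308  2.0535063  -0.21764676  0.84796359
 -0.33229448]
1051 [0.49610441 0.09780401 0.10099709] ((0.49571049213409424, 0.09587843716144562), 0.01391588430851698)
```

View pics/w6.png

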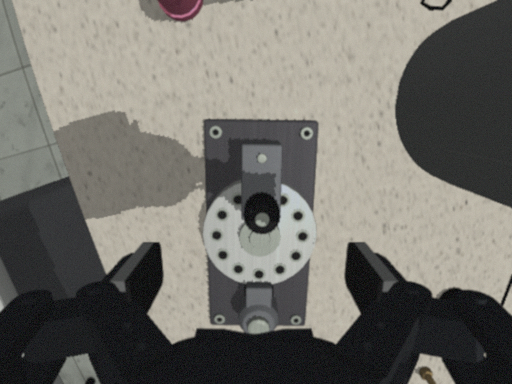

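```bash
python3 -m handwheel '[[[0.003,-0.002,-0.03,0,0,0,0.085],[0,0,-0.03,0,0,0,0.085],[0,0,-0.02,0,0,0,0.085],[0,0,0,0,0,0,0.085],[0,0,0,0,0,0,0.085],[0,0,0,0,0,0,0.085]]]' 40
```

```text
clock: 10.97
tcp_pos: [0.4967, 0.0941, 0.1639]
orientation: [2.469, 1.942, 0.001]
contact_force: [-0.3, -0.6, 1.3]
grip_width: 0.0852
```

```bash
python3 -m handwheel '[[[-0.001,0.0015,-0.01,0,0,0,0.085],[0,0,-0.01,0,0,0,0.085],[0,0,0,0,0,0,0.05],[0,0,0,0,0,0,0.015],[0,0,0,0,0,0,0.015],[0,0,0,0,0,0,0.015],[0,0,0,0,0,0,0.015],[0,0,0,0,0,0,0.015]]]' 80
python3 -m handwheel '[[[0,0,0,0,0,0,0.015],[0,0,0,0,0,0,0.015],[0,0,0,0,0,0,0.015]]]' 100
```

```text
clock: 11.63
tcp_pos: [0.4954, 0.0964, 0.1437]
orientation: [-2.468, -1.944, -0.001]
contact_force: [-1.3, 0.3, 3.5]
grip_width: 0.0236
clock: 11.88
tcp_pos: [0.4954, 0.0964, 0.1438]
orientation: [-2.468, -1.944, -0.001]
contact_force: [-1.6, 0.4, 4.7]
grip_width: 0.0234
```

Gripped (23.4 mm, consistent with the same ~3 mm under-reading seen on the mallet head). Now pull up.

```bash
python3 -m handwheel '[[[0,0,0.003,0,0,0,0.015],[0,0,0.003,0,0,0,0.015],[0,0,0.003,0,0,0,0.015],[0,0,0.003,0,0,0,0.015],[0,0,0.002,0,0,0,0.015],[0,0,0,0,0,0,0.015]]]' 120
python3 -m handwheel '[[[0,0,0.002,0,0,0,0.015],[0,0,0.001,0,0,0,0.015],[0,0,0,0,0,0,0.015]]]' 120
```

```text
clock: 12.38
tcp_pos: [0.4953, 0.0964, 0.1574]
orientation: [2.467, 1.944, 0.001]
contact_force: [3.9, -0.3, -8.5]
grip_width: 0.0228
clock: 12.63
tcp_pos: [0.4953, 0.0964, 0.16]
orientation: [2.467, 1.944, 0.001]
contact_force: [5.3, 0.5, -12.3]
grip_width: 0.0227
```

```bash
python3 -m handwheel '[[[0,0,0.001,0,0,0,0.015],[0,0,0,0,0,0,0.015],[0,0,0,0,0,0,0.015],[0,0,0,0,0,0,0.015]]]' 120
python3 - <<'E'
from h import *
im,d,P=shot('scene','s7.png'); im2,d2,P2=shot('top','t7.png'); im3,d3,P3=shot('wrist','w7.png')
cv2.imwrite('pics/s7c.png',cv2.resize(im[120:310,180:420,::-1],(758,600),interpolation=cv2.INTER_CUBIC))
for p,dd in((P,d),(P2,d2)):
    X,Y,Z=p[...,0],p[...,1],p[...,2]; m=(np.hypot(X-.464,Y+.031)<.009)&(dd>0); print('peg',m.sum(),np.median(Z[m]) if m.sum() else '')
    m=(Z>.062)&(Z<.075)&(np.hypot(X-.54,Y+.22)<.05)&(dd>0); print('mallet',P2.shape,p[m].mean(0))
X,Y,Z=P3[...,0],P3[...,1],P3[...,2]; m=(np.hypot(X-.4955,Y-.096)<.011)&(d3>0)&(Z<.14)&(Z>.09); print('knobtop',m.sum(),np.median(Z[m]) if m.sum() else '')
o=r.get_obs();print(o['contact_force'],o['tcp_pos'],o['grip_width'])
E
```

```text
clock: 12.97
tcp_pos: [0.4952, 0.0965, 0.1601]
orientation: [2.466, 1.944, -0.0]
contact_force: [9.7, 0.9, -23.9]
grip_width: 0.0228
peg 19 0.056735412110805794
mallet (384, 512, 3) [ 0.53565582 -0.22357441  0.06658215]
peg 27 0.05589615339533194
mallet (384, 512, 3) [ 0.53945016 -0.22223603  0.06708679]
knobtop 2025 0.11831421317844479
[  9.80728978   1.23849389 -22.75102923] [0.49522032 0.0964826  0.1601224 ] 0.022910612499011985
```

View pics/s7c.png

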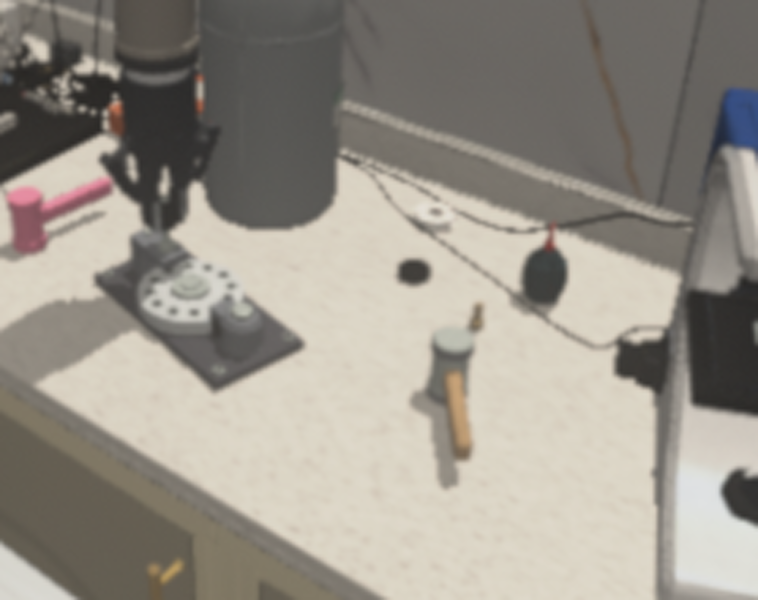

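View pics/w7.png

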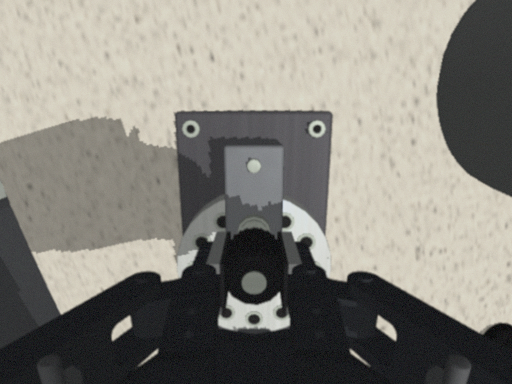

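```bash
python3 -c "
from bench import r
print(r.hand_in()); o=r.get_obs(); print(o['clock'],o['contact_force'],o['tcp_pos'])"
```

```text
the job is handed in; nothing more can be done
None
the job is handed in; nothing more can be done
```

The job is handed in, with the plunger knob held up at its stop; no verdict is reported. It took about 13 s of the 48 s.

- **Mallet and peg:** I picked up the grey, wooden-handled mallet by its head and pressed the brake's release peg down until it met a hard stop, at about 37 N. The depth images then put the peg head's top at about 56–57 mm; fully down is 57.5 mm.
- **Putting the mallet back:** I set it down where it had stood, clear of the fixture. The last pictures show it upright and untouched there.
- **Plunger:** I gripped the knob at 120 N and pulled it straight up. Its top measured 118.3 mm against 102 mm when seated, so it is at the 16 mm stop. The hand is held with about 23 N of upward pull and shows no slip.
- **Bystanders:** The dust cap and hose fitting looked untouched in the last scene picture. I did not re-measure either of them. The spanner is outside that view, and the arm never worked near it.

No check failed. Two readings are slightly off:
- The gripper opening read about 3 mm under the true diameter on both grasps.
- There was about 10 N of sideways force on the wrist during the final hold.

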